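Complete the second post of a sloping instrument rest

TASK

The sloping stand carries two-block posts for resting instruments, and one of its two posts is missing. Press the plain spacer block (the one with studs on top) onto the pair of bare studs on the slope until it snaps fully home, then press the saddle block onto the spacer's studs until it too is fully home, lined up with it. Leave both there, and do not disturb the vial, the timer or the dish standing near by.

Things in the scene. Friction and masses are not known exactly. Their poses are not given: they have to be found in the camera images.
- stand: Fixed aluminium stand, 110 x 170 x 66 mm. Origin: centre of its underside; z up, x the way its slope rises (roughly world +y), y across. Its top plate slopes 25 degrees, low edge to the robot's right. Two post places lie on it one behind the other, centres 90 mm apart along y: one (either) carries a finished post, the other two bare studs. Beyond world x = 0.68 a shelf hangs 0.29 to 0.49 m high.
- seat: Pair of bare studs on the slope (fixed). Origin: on the plate midway between them; z the plate's normal, x up the slope, y level. Studs at x = +18 and -18 mm, 16 mm across, 12 mm tall, top 3 mm tapered. Each has a sprung ball in its outer side: a block stops on the balls with its underside 9 mm off the plate; about 8 N along -z snaps it home, and the balls hold it there.
- tower: The finished post beside the bare studs (fixed): a spacer block with a saddle block on it, 72 x 36 x 74 mm measured along its own x, y, z. Origin: on the plate's surface under its centre; axes as for the seat.
- spacer: Loose plain white block, 72 (x) x 36 (y) x 30 (z) mm, 0.11 kg, with two studs on top just like the seat's (sprung balls too), 42 mm tall with them. Underside: two sockets 17.6 mm square, 13 mm deep, at x = +18 and -18 mm. Origin: centre of the underside, z up. Stands upright on the worktop at the start; either way round fits.
- spacer_top (a point): Point on the spacer's top face (30 mm above its origin), midway between its two studs: where the saddle's origin belongs. Axes as the spacer's.
- saddle: Loose white block without studs, 0.08 kg: same 72 x 36 x 30 mm body and sockets as the spacer, with a raised ridge at each end (at x = +28 and -28 mm, 16 mm wide, full 36 mm across) up to 44 mm, leaving a trough across y. Origin: centre of the underside, z up. Stands upright on the worktop at the start; either way round fits.
- vial: Bystander: capped white vial with a green cap, 29 mm in diameter, 61 mm tall, standing beside the stand's high edge. Origin: centre of its underside.
- timer: Bystander: small bench timer, 60 x 66 x 20 mm, lying beside the stand's low edge. Origin: centre of its underside.
- dish: Bystander: closed round dish, 92 mm in diameter, 15 mm tall, lying to the left of the stand, past the vial. Origin: centre of its underside.

How it is judged (in metres and radians):
On the way, in this order (a step that is already met when the one before it is completed fails the run):
1. the spacer block is pressed fully home on the bare studs of the slope (distance between spacer and seat below 0.004 m and z of spacer in the frame of seat below 0.002 m and angle between the z axis of spacer and the z axis of seat, either way round below 0.06 rad and angle between the x axis of spacer and the x axis of seat, either way round below 0.1 rad), for 0.2 s.
2. the saddle block is pressed fully home on the spacer's studs (distance between saddle and spacer_top below 0.004 m and z of saddle in the frame of spacer_top below 0.002 m and angle between the z axis of saddle and the z axis of seat, either way round below 0.06 rad and angle between the x axis of saddle and the x axis of seat, either way round below 0.1 rad), for 0.2 s.
At the end, for the whole second after the job is handed in: The spacer sits on the seat and the saddle on the spacer, each with its underside within 2 mm of the surface below, its origin within 4 mm of its place, square to the studs (within 0.06 rad in tilt and 0.1 rad in turn, either way round), released and at rest (all of step 1 and all of step 2 and linear speed of each of spacer, saddle below 0.02 m/s); the robot touches nothing.
It fails at once if a bystander (vial, timer or dish) is shifted by more than 20 mm or the vial tipped over (distance of any of vial, timer, dish from where it was at the start of the episode above 0.02 m or angle between vial's own z axis and vertical above 0.5 rad).
It also fails if it takes over 61 s, if anything falls off the work surface, if the arm or the gripper's body presses on something with over 40 N, if the wrist force passes 120 N, or if a joint passes its speed limit or range.

ROBOT

A 6-joint arm with a two-finger parallel gripper is mounted at the origin on a cart in front of the work surface, level with it; the furniture and walls round the work are solid. World frame = base frame: x ahead of the robot, y to its left, z up, the work surface at z = 0. Lengths are in mm, angles in degrees, forces in N, time in s.
With the tool pointing down it reaches from about 375 to 900 mm from the base axis. Payload 3.1 kg.
Tool frame: the origin (TCP) lies at the very end of the fingers, on their centre line; the grasp point (between the pads) lies 19 mm behind it; z points along the fingers, y is the line along which they close (so a half turn about z gives the same grasp; the last joint's range is limited). The gripper opens to 87 mm and grips with 3 to 60 N. Pads are 19 mm wide; open, the fingers measure 117 mm over their backs; the gripper's body (75 mm by 190 mm) begins 51 mm behind the grasp point.
Start: joints at [-10.227, 30.224, 82.088, -0, 67.689, -10.227], TCP at [624.977, 0.034, 222.548] pointing down, gripper open.
Joint ranges: [-176.69, 176.69], [-43.24, 126.21], [12.49, 139.97], [-82, 262], [0, 151.66], [-163.58, 163.58]. Speed limits (degrees/s): [159.86, 159.86, 180, 180, 180, 180].

INTERFACE

Orientations are given as [roll, pitch, yaw] about the fixed x, y, z axes, in that order (R = Rz(yaw) Ry(pitch) Rx(roll)).
In Python, from station import r, get_image gives the robot as it stands (r), with the cameras as plain functions.
- The arm moves only by the tool shift_gripper, called after "Call:" by a JSON object that holds its "op" and its "data". Schema: {"type":"object","properties":{"ticks":{"type":"array","items":{"type":"number"},"minItems":7,"maxItems":84},"only":{"type":"string"},"quiet":{"type":"boolean"},"lines":{"type":"string"}},"required":["ticks"],"additionalProperties":false}. ticks is one flat list of numbers that holds 1 to 12 rows one after another, with no inner brackets; each row has 7 numbers: the finger opening in mm, then dx, dy, dz in mm, then a rotation vector rx, ry, rz in degrees; each row is the pose to reach, as a shift and turn from the pose commanded when the call began, along the tool's axes at that moment; what a row does not reach only later rows make up. A row lasts 1/8 s, in which the tool goes at most 62.5 mm and 10.7 degrees, less where a joint would pass 70% of its speed; a pose out of reach is approached as far as the arm can. The fingers move at their own pace and stop on an object; the grip force is fixed at half the most. Time passes only in rows, so rows that do not move let the fingers close. The tool returns the time, the measured TCP pose, the force, the opening and the grip force at its end. only (a regular expression) keeps the lines of the reply that match it, lines (a string "A,B") keeps lines A to B, and quiet returns only ok. Input that does not fit is refused with a message, and nothing moves.
- r.read_state(): the state, without advancing time (a new reading comes with each control period).
- get_image(name): name is "scene" or "side" or "wrist"; returns a dict with "color" (420x560x3 uint8, blue, green, red), "fx", "fy", "cx", "cy" (pixels), "pose" (4x4, takes a point from camera to world coordinates). Camera axes: x right, y up, looking along -z (the intrinsics and any distortion apply to the point x, -y, -z); pixel columns grow to the right and rows downward; lengths in mm; the calibration is good to about 2 mm. A picture is of the moment at which its call begins. There is no depth.
- r.finish_job(): hands the job in; it is judged then, once.
The state is a dict: "t": time; "joint_pos": joint angles; "joint_velocities": joint speeds; "joint_torque": joint torques, N m; "tool_pos": TCP position; "eef_rot": TCP orientation; "ft_force": force on the tool from outside, world axes, zero at the start; "ft_torque": the same for the moment, N m; "gripper_width": finger opening in mm; "gripper_force": force on a finger pad.
Only numpy, scipy, OpenCV 4.12 (cv2) and the standard library are available. Lean on these libraries where they do the work, as an engineer would, in place of code of your own. Each camera call takes 0.05 s, during which the arm holds its last target. There are 200 camera calls.

## Working session

There is one attempt and no reset: what is moved stays moved. The work goes in short steps, Python scripts to look and compute and a tool call to move; the robot and the scene stay as the last step left them, time stands still between calls to the robot, and variables do not carry over. Pictures are saved under pics/ and viewed, at most 15 in all, crops included, and the job is handed in when it is done.

```bash
ls; mkdir -p pics; python3 - <<'E'
from station import r, get_image
import cv2,numpy as np
for n in ["scene","side","wrist"]:
    d=get_image(n); cv2.imwrite(f"pics/{n}0.png",d["color"]); print(n,d["fx"],d["fy"],d["cx"],d["cy"],[k for k in d]); print(np.round(d["pose"],3).tolist())
s=r.read_state(); print(s)
E
```

```bash
python3 - <<'E'
import cv2,numpy as np
a=[cv2.imread(f"pics/{n}0.png") for n in ["scene","side","wrist"]]
for i,n in zip(a,["scene","side","wrist"]): cv2.imwrite(f"pics/{n}0b.png",cv2.resize(i,(800,600),interpolation=cv2.INTER_CUBIC))
E
```

```text
(no output)
```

View pics/scene0b.png

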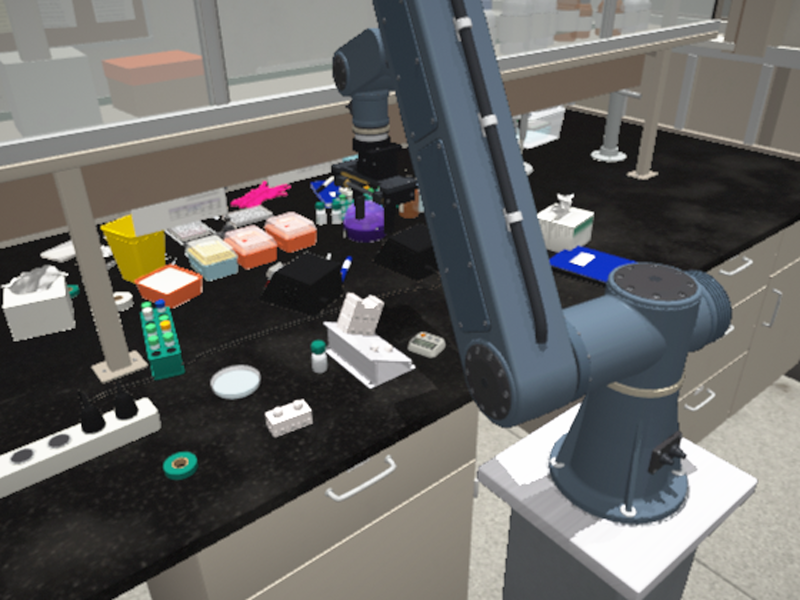

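View pics/side0b.png

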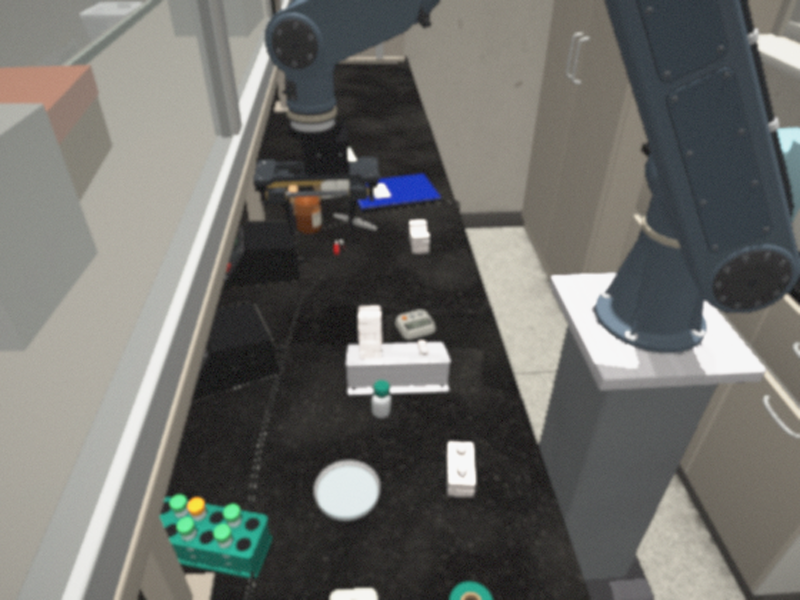

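View pics/wrist0b.png

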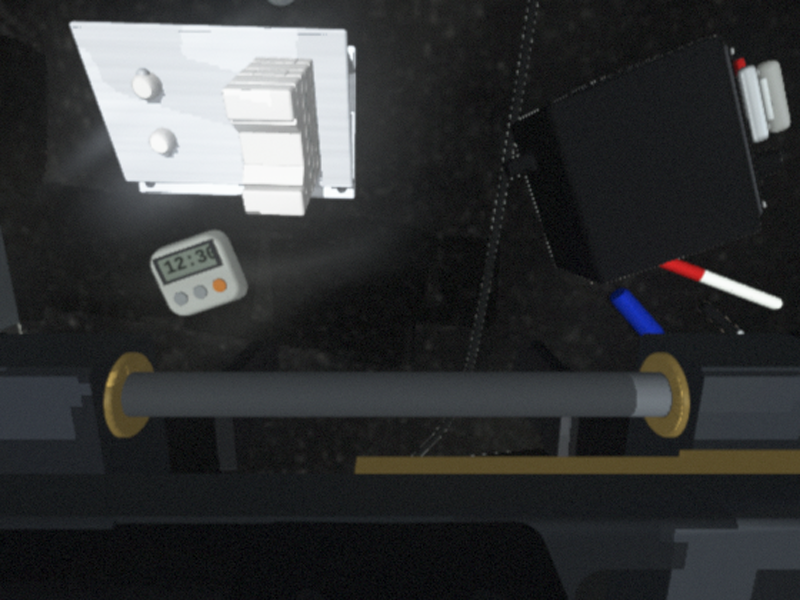

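The scene view shows the spacer at (289,416), the stand and its post at (360,330), the vial at (319,355), the dish at (235,381) and the timer at (427,344). The side view shows the spacer at (461,468) and the saddle at (419,235). The wrist view shows the bare studs at (148,85) and (162,140), on the near side of the post. All coordinates are in 800x600 pixels.

```bash
cat > h.py <<'E'
import cv2,numpy as np
from scipy.spatial.transform import Rotation as Ro
def ray(d,u,v):
    p=np.array([(u-d["cx"])/d["fx"],-(v-d["cy"])/d["fy"],-1.]); P=d["pose"]
    return P[:3,3],P[:3,:3]@p
def onz(d,u,v,z):
    o,w=ray(d,u,v); return o+w*(z-o[2])/w[2]
def tri(rs):
    A=np.zeros((3,3));b=np.zeros(3)
    for o,w in rs:
        w=w/np.linalg.norm(w);M=np.eye(3)-np.outer(w,w);A+=M;b+=M@o
    x=np.linalg.solve(A,b); return x,[np.linalg.norm(np.cross(x-o,w/np.linalg.norm(w))) for o,w in rs]
def proj(d,X):
    P=d["pose"];c=P[:3,:3].T@(np.asarray(X,float)-P[:3,3]); return np.array([d["cx"]-d["fx"]*c[0]/c[2],d["cy"]+d["fy"]*c[1]/c[2]])
def tool(s): return np.array(s["tool_pos"]),Ro.from_euler("xyz",s["eef_rot"],degrees=True)
E
python3 - <<'E'
from h import *
from station import r, get_image
k=.7
D={n:get_image(n) for n in["scene","side","wrist"]}
f=lambda n,u,v,z:np.round(onz(D[n],u*k,v*k,z),0)
for n in["scene","side"]:
    c=D[n]["color"];m=cv2.inRange(c,(150,150,150),(255,255,255))
    cs,_=cv2.findContours(m,0,2)
    for q in cs:
        if 100<cv2.contourArea(q)<3000:
            R=cv2.minAreaRect(q); (x,y)=R[0]
            print(n,np.round(np.array(R[0])/k),R[1],round(R[2]),onz(D[n],x,y,20).round())
print("vial",f("scene",319,368,0),f("side",381,415,0)); print("dish",f("scene",235,385,0),f("side",347,492,0))
print("timer",f("wrist",198,272,20),f("side",416,325,20))
for z in(40,55):
  print([f("wrist",*p,z) for p in((148,85),(162,140),(148,85))])
print("sp studs side",f("side",460,450,40),f("side",460,473,40),"scene",f("scene",281,411,40),f("scene",298,404,40))
E
```

```text
scene [133. 591.] (11.0, 24.0) 90 [251. 675.  20.]
scene [716. 579.] (48.0, 27.0) 0 [-210.   84.   20.]
scene [361. 479.] (12.337634086608887, 52.24350357055664) 61 [225. 332.  20.]
scene [289. 416.] (18.492502212524414, 31.71815299987793) 69 [427. 340.  20.]
scene [ 75. 436.] (15.051851272583008, 119.04645538330078) 68 [611. 644.  20.]
scene [235. 381.] (21.0, 33.0) 90 [581. 365.  20.]
scene [119. 365.] (12.406363487243652, 35.69755554199219) 69 [772. 515.  20.]
scene [427. 343.] (21.726354598999023, 13.55575942993164) 22 [448.   6.  20.]
scene [354. 344.] (67.52925109863281, 62.162689208984375) 63 [542. 121.  20.]
scene [168. 279.] (16.546903610229492, 37.11873245239258) 63 [1061.  301.   20.]
scene [ 34. 286.] (24.617584228515625, 48.01301574707031) 82 [1237.  560.   20.]
scene [ 59. 253.] (10.4580659866333, 23.352964401245117) 66 [1392.  464.   20.]
scene [209. 250.] (19.887920379638672, 33.71245193481445) 76 [1150.  152.   20.]
scene [249. 238.] (17.939239501953125, 29.996761322021484) 73 [1153.   34.   20.]
scene [271. 221.] (61.757347106933594, 17.86639404296875) 12 [1219.  -6
[... 1189 characters left out ...]
   20.]
side [ 13. 110.] (17.437145233154297, 34.990543365478516) 54 [ 1719. -1248.    20.]
side [190. 350.] (3.7613658905029297, 364.4521484375) 17 [871.  53.  20.]
side [777.  46.] (40.816917419433594, 17.565488815307617) 24 [-1440. -1902.    20.]
side [97. 20.] (24.138742446899414, 73.40916442871094) 52 [ 1875. -2646.    20.]
vial [539. 207.   0.] [539. 215.   0.]
dish [595. 361.   0.] [596. 356.   0.]
timer [468.  -0.  20.] [461.  14.  20.]
[array([456., 132.,  40.]), array([461.,  97.,  40.]), array([456., 132.,  40.])]
[array([464., 129.,  55.]), array([469.,  95.,  55.]), array([464., 129.,  55.])]
sp studs side [431. 326.  40.] [438. 365.  40.] scene [424. 355.  40.] [422. 322.  40.]
```

Call:
{"op": "shift_gripper", "data": {"ticks": [87, 291, -196, 0, 0, 0, 0, 87, 291, -196, 0, 0, 0, 0, 87, 291, -196, 0, 0, 0, 0, 87, 291, -196, 0, 0, 0, 0, 87, 291, -196, 0, 0, 0, 0, 87, 291, -196, 0, 0, 0, 0, 87, 291, -196, 0, 0, 0, 0, 87, 291, -196, 0, 0, 0, 0, 87, 291, -196, 0, 0, 0, 0]}}

```text
t: 1.42
tool_pos: [429.9, 290.2, 222.6]
eef_rot: [180.0, 0.0, 89.9]
ft_force: [-0.0, -0.0, -0.0]
gripper_width: 86.8
gripper_force: 0.0
```

```bash
python3 - <<'E'
from h import *
from station import r, get_image
d=get_image("wrist");c=d["color"];cv2.imwrite("pics/w1.png",c[:260]); print(d["pose"].round(3).tolist(),r.read_state()["tool_pos"])
E
```

```text
[[1.0, 0.001, 0.0, 430.171], [-0.001, 0.97, 0.242, 356.672], [0.0, -0.242, 0.97, 384.754], [0.0, 0.0, 0.0, 1.0]] [429.92291429 290.11288968 222.53767761]
```

View pics/w1.png

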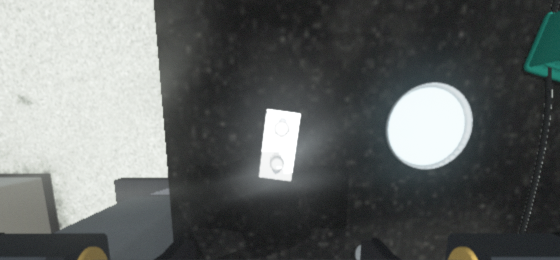

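The wrist view shows the spacer at (280,145) with studs at (282,127) and (277,163), turned slightly clockwise, and the dish at (428,125).

```bash
cat >> h.py <<'E'
def rectat(d,u,v,th,z,mx=1e9):
    g=cv2.inRange(d["color"],(th,)*3,(255,)*3)
    n,l,st,ce=cv2.connectedComponentsWithStats(g)
    cand=[i for i in range(1,n) if 300<st[i,4]<mx]
    i=min(cand,key=lambda i:np.hypot(*(ce[i]-(u,v))))
    q=cv2.findContours((l==i).astype(np.uint8),0,1)[0][0]
    b=cv2.boxPoints(cv2.minAreaRect(q)); return b,np.array([onz(d,x,y,z) for x,y in b])
def rinfo(W):
    e=[W[(i+1)%4]-W[i] for i in range(4)];L=[np.linalg.norm(x) for x in e];i=int(np.argmax(L));a=np.degrees(np.arctan2(e[i][1],e[i][0]))%180
    return W.mean(0).round(1),round(a,2),np.round(L,1)
E
python3 - <<'E'
from h import *
from station import r, get_image
d=get_image("wrist")
for th in(120,150,180):
    b,W=rectat(d,280,145,th,30); print(th,b.round(1).tolist(),rinfo(W))
print(onz(d,282,127,42),onz(d,277,163,42))
g=cv2.GaussianBlur(d["color"][100:190,250:310],(0,0),1)[:,:,1]
cv2.imwrite("pics/w1c.png",cv2.resize(d["color"][100:190,250:310],None,fx=6,fy=6,interpolation=2))
E
```

```text
120 [[257.20001220703125, 177.89999389648438], [265.6000061035156, 107.19999694824219], [306.6000061035156, 112.0999984741211], [298.20001220703125, 182.8000030517578]] (array([435. , 339.3,  30. ]), np.float64(84.05), array([74. , 42.7, 74.3, 45. ]))
150 [[257.20001220703125, 177.1999969482422], [265.8999938964844, 107.9000015258789], [301.0, 112.19999694824219], [292.29998779296875, 181.5]] (array([432. , 339.7,  30. ]), np.float64(83.47), array([72.6, 36.5, 72.8, 38.4]))
180 [[257.1000061035156, 176.60000610351562], [266.0, 108.0], [300.79998779296875, 112.5], [291.8999938964844, 181.1999969482422]] (array([431.9, 339.9,  30. ]), np.float64(83.14), array([71.9, 36.3, 72.2, 38.1]))
[434.97919423 358.70476717  42.        ] [429.85872923 322.52066258  42.        ]
```

View pics/w1c.png

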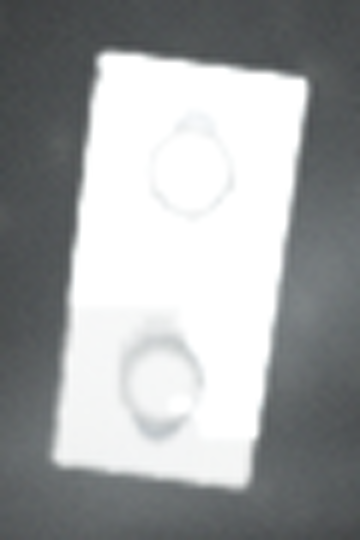

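The crop shows the spacer's top face and both studs clearly, with the long axis at about 83° and the centre near (432,340).

Call:
{"op": "shift_gripper", "data": {"ticks": [87, 50, 2, 60, 0, 0, 7, 87, 50, 2, 120, 0, 0, 7, 87, 50, 2, 160, 0, 0, 7, 87, 50, 2, 160, 0, 0, 7, 87, 50, 2, 160, 0, 0, 7, 87, 50, 2, 160, 0, 0, 7]}}

```text
t: 2.28
tool_pos: [432.9, 341.6, 65.1]
eef_rot: [179.8, -0.2, 83.0]
ft_force: [0.0, 1.1, -0.5]
gripper_width: 86.7
gripper_force: 0.0
```

```bash
python3 - <<'E'
from station import r, get_image
for i in range(3): s=r.read_state();print(s["tool_pos"],s["eef_rot"])
E
```

```text
[432.92497512 341.60650724  65.11410422] [ 1.79751436e+02 -1.66683933e-01  8.29620715e+01]
[432.92497512 341.60650724  65.11410422] [ 1.79751436e+02 -1.66683933e-01  8.29620715e+01]
[432.92497512 341.60650724  65.11410422] [ 1.79751436e+02 -1.66683933e-01  8.29620715e+01]
```

Call:
{"op": "shift_gripper", "data": {"ticks": [87, -1.5, -0.5, 30, 0, 0, 0, 87, -1.5, -0.5, 54, 0, 0, 0, 87, -1.5, -0.5, 54, 0, 0, 0, 87, -1.5, -0.5, 54, 0, 0, 0, 87, -1.5, -0.5, 54, 0, 0, 0]}}

```text
t: 2.9
tool_pos: [431.3, 340.1, 10.1]
eef_rot: [179.9, -0.1, 83.0]
ft_force: [-0.2, -0.8, 0.1]
gripper_width: 87.2
gripper_force: 0.0
```

Call:
{"op": "shift_gripper", "data": {"ticks": [20, 0, 0, 0, 0, 0, 0, 20, 0, 0, 0, 0, 0, 0, 20, 0, 0, 0, 0, 0, 0, 20, 0, 0, 0, 0, 0, 0, 20, 0, 0, 0, 0, 0, 0, 20, 0, 0, 0, 0, 0, 0]}}

```text
t: 3.65
tool_pos: [430.4, 339.6, 8.5]
eef_rot: [180.0, -0.0, 83.0]
ft_force: [-0.4, -0.3, -1.0]
gripper_width: 35.9
gripper_force: 30.0
```

Call:
{"op": "shift_gripper", "data": {"ticks": [20, 0, 0, -50, 0, 0, 0, 20, 0, 0, -110, 0, 0, 0, 20, -40, 10, -170, 0, 0, 0, 20, -100, 24, -190, 0, 0, 0, 20, -160, 40, -190, 0, 0, 0, 20, -220, 54, -190, 0, 0, 0, 20, -270, 66, -190, 0, 0, 0, 20, -303, 73, -190, 0, 0, 0, 20, -303, 73, -190, 0, 0, 0, 20, -303, 73, -190, 0, 0, 0, 20, -303, 73, -190, 0, 0, 0]}}

```text
t: 5.03
tool_pos: [465.3, 31.2, 198.4]
eef_rot: [-180.0, -0.0, 83.1]
ft_force: [0.2, -0.7, -0.6]
gripper_width: 36.0
gripper_force: 30.0
```

```bash
python3 - <<'E'
from h import *
from station import r, get_image
d=get_image("wrist");c=d["color"];cv2.imwrite("pics/w2.png",c[:300]); print(d["pose"].round(3).tolist(),r.read_state()["tool_pos"])
np.save("pics/w2.npy",d,allow_pickle=True)
E
```

```text
[[0.993, 0.116, 0.03, 473.539], [-0.12, 0.963, 0.24, 97.14], [-0.001, -0.242, 0.97, 360.645], [0.0, 0.0, 0.0, 1.0]] [465.42583488  31.18652226 198.44921159]
```

View pics/w2.png

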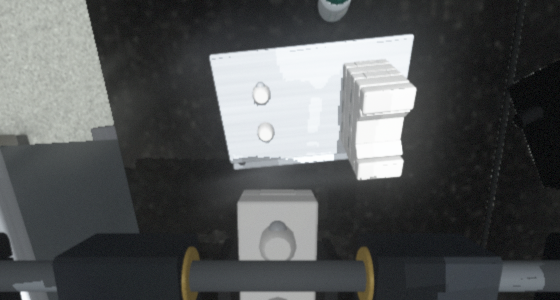

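The view shows the held spacer at (277,250). The bare studs are at (261,94) and (265,132), the plate's high edge runs from (210,57) to (413,36), the low edge is near row 165, and the post is at right.

```bash
python3 - <<'E'
from h import *
d=np.load("pics/w2.npy",allow_pickle=True).item()
c=d["color"];m=cv2.inRange(c,(150,)*3,(255,)*3)
# high edge: first white row per column 220..340
P=[]
for u in range(222,405,4):
    v=np.argmax(c[20:100,u,1]>130)+20; P.append((u,v))
P=np.array(P,np.float32)
vx,vy,x0,y0=cv2.fitLine(P,cv2.DIST_HUBER,0,.01,.01).ravel()
W=[onz(d,u,y0+(u-x0)*vy/vx,66) for u in(225,400)]
e=W[1]-W[0];print("yaw seat y..",np.degrees(np.arctan2(e[1],e[0])),W)
# studs: cropped centroid
for z in(45,60): print(z,onz(d,261,94,z),onz(d,265,132,z))
print("corners hi",onz(d,210,57,66),onz(d,413,36,66),"lo",onz(d,233,164,14.7),onz(d,233,168,5))
cv2.imwrite("pics/w2c.png",cv2.resize(cv2.convertScaleAbs(c[30:190,200:430],alpha=1.0),None,fx=3.4,fy=3.4,interpolation=2))
E
```

```text
yaw seat y.. -1.5185973134928097 [array([437.74749855, 163.23362875,  66.        ]), array([581.54614973, 159.42142135,  66.        ])]
45 [462.26097427 129.87003718  45.        ] [461.54655729  96.09788992  45.        ]
60 [462.79691894 128.3146471   60.        ] [462.11645229  96.14741049  60.        ]
corners hi [424.89966363 161.50752059  66.        ] [592.04523347 157.22798912  66.        ] lo [422.88846344  67.66966589  14.7       ] [420.81378907  62.5888126    5.        ]
```

View pics/w2c.png

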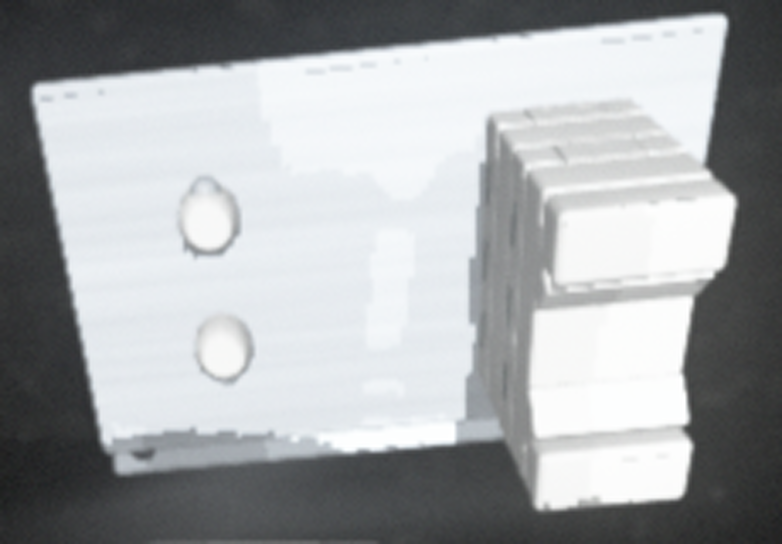

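The crop shows the two studs, the level high edge, and the post at right with a clear gap between it and the studs.

```bash
cat >> h.py <<'E'
def seatR(yaw=88.2,t=25):
    return Ro.from_euler("z",yaw,degrees=True)*Ro.from_euler("y",-t,degrees=True)   # cols: x up slope, y, z normal
TR=Ro.from_euler("x",180,degrees=True)
def rel(s,pos,R):
    p,Q=tool(s); return Q.inv().apply(np.asarray(pos)-p).round(2),np.degrees((Q.inv()*R).as_rotvec()).round(2)
E
python3 - <<'E'
from h import *
from station import r, get_image
S=seatR();seat=np.array([462,117,44.]);print(S.as_matrix().round(3))
print(rel(r.read_state(),seat+S.apply([-75,0,140]),S*TR))
E
```

```text
[[ 0.028 -1.    -0.013]
 [ 0.906  0.031 -0.422]
 [ 0.423  0.     0.906]]
(array([-41.87,  -2.39,  59.26]), array([ 1.08, 24.97, -5.01]))
```

Call:
{"op": "shift_gripper", "data": {"ticks": [20, -20, -1, 20, 0.5, 10, -2, 20, -42, -2.4, 40, 0.9, 20, -4, 20, -42, -2.4, 59, 1.1, 25, -5, 20, -42, -2.4, 59, 1.1, 25, -5, 20, -42, -2.4, 59, 1.1, 25, -5, 20, -42, -2.4, 59, 1.1, 25, -5, 20, -42, -2.4, 59, 1.1, 25, -5]}}

```text
t: 5.95
tool_pos: [458.5, -10.4, 140.4]
eef_rot: [179.9, -24.9, 88.3]
ft_force: [-0.3, 0.0, -1.7]
gripper_width: 35.3
gripper_force: 30.0
```

```bash
python3 - <<'E'
from h import *
from station import r, get_image
d=get_image("wrist");np.save("pics/w3.npy",d,allow_pickle=True)
c=d["color"];cv2.imwrite("pics/w3.png",cv2.resize(c[:300],(800,429)))
print(r.read_state()["tool_pos"])
E
```

```text
[458.51242621 -10.54576484 140.33104607]
```

View pics/w3.png

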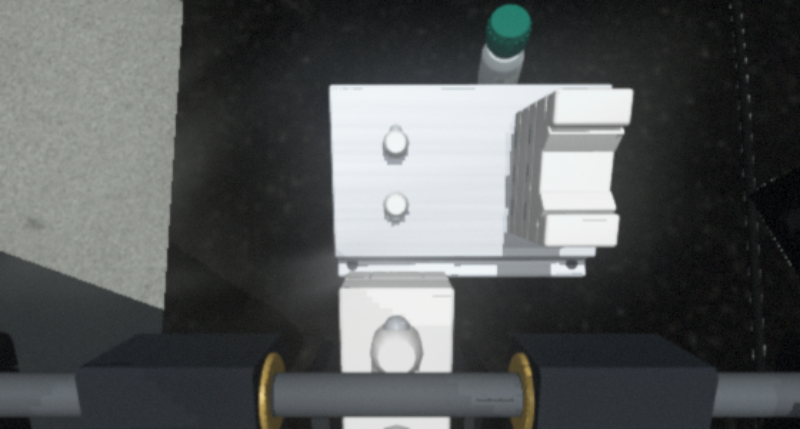

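The view shows the plate square to the image. In 800-wide pixels the stud tops are at (396,143) and (396,205), and the held spacer's front top edge spans columns 341-453 at row 288, so the lateral line-up looks good.

```bash
python3 - <<'E'
from h import *
d=np.load("pics/w3.npy",allow_pickle=True).item();g=d["color"][:,:,1]
A=cv2.resize(g[85:160,255:300],None,fx=7,fy=7,interpolation=2)
B=cv2.resize(g[185:260,225:330],None,fx=7,fy=7,interpolation=2)[:525]
h=np.zeros((525,315+735-260),np.uint8);B=cv2.resize(B,(470,336));h[:,:315]=cv2.equalizeHist(A);h[:336,320:790]=cv2.equalizeHist(B)
cv2.imwrite("pics/w3z.png",h)
print(g[85:165,277]);print(g[110:113,255:300]);print(g[185:215,290].tolist());print(g[206,230:330].tolist())
E
```

```text
[239 229 212 204 209 213 221 234 243 245 246 246 246 245 245 246 246 246
 245 246 242 216 150 127 122 134 154 163 163 174 215 237 237 237 236 236
 235 233 235 235 236 236 236 235 233 233 233 232 226 218 220 233 242 245
 245 245 245 244 245 245 244 244 244 242 225 170 150 158 164 143 148 169
 203 227 229 228 227 227 227 226]
[[241 240 240 240 239 239 240 240 239 239 239 239 237 224 175 164 157 146
  146 141 139 133 134 137 138 147 147 157 194 233 237 239 239 240 237 238
  239 238 238 239 238 238 238 238 238]
 [239 240 239 239 239 239 239 238 239 238 239 237 237 226 180 168 160 155
  154 154 157 153 154 154 155 154 159 166 200 235 239 238 238 238 238 237
  239 238 237 238 238 238 238 238 237]
 [238 239 239 238 239 238 239 238 238 238 237 237 237 232 215 199 167 164
  164 165 161 163 163 164 163 165 178 206 222 236 238 238 238 238 238 238
  238 238 238 238 237 237 238 238 238]]
[227, 242, 243, 242, 224, 181, 174, 171, 182, 191, 180, 169, 170, 171, 171, 178, 210, 236, 240, 241, 242, 242, 241, 242, 242, 241, 242, 241, 242, 241]
[64, 63, 64, 64, 61, 65, 85, 143, 202, 220, 227, 227, 228, 227, 227, 229, 227, 228, 228, 228, 227, 229, 229, 230, 229, 230, 232, 240, 240, 240, 240, 241, 240, 241, 240, 240, 241, 241, 241, 241, 242, 241, 241, 241, 241, 240, 241, 241, 242, 242, 241, 242, 241, 241, 243, 241, 242, 242, 242, 242, 242, 240, 241, 242, 242, 242, 241, 241, 241, 241, 241, 241, 236, 227, 224, 224, 224, 225, 224, 224, 224, 224, 225, 224, 223, 225, 223, 193, 95, 63, 62, 62, 59, 62, 63, 58, 63, 59, 57, 59]
```

View pics/w3z.png

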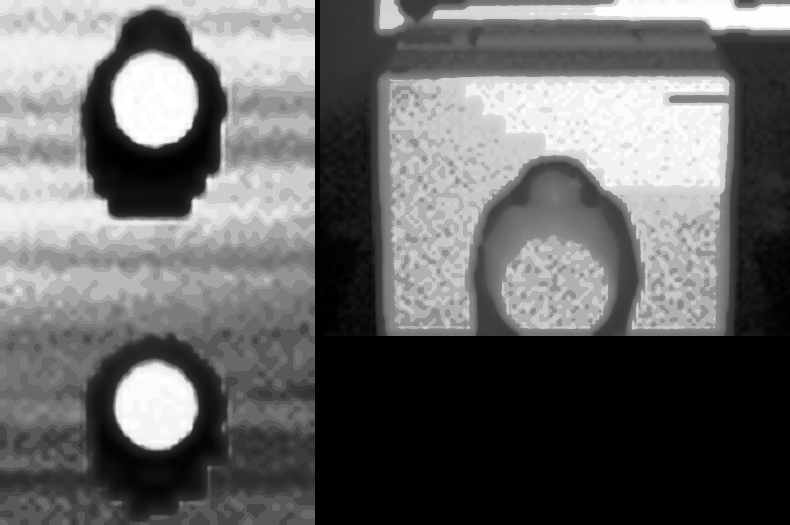

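The zoom shows the flat stud-top discs at (276.6,98.7) and (276.8,142.4). The held spacer's front stud disc is at about (277.5,249.7), and its front edge is at row 200.6, columns 237-317.

```bash
python3 - <<'E'
from h import *
from station import r, get_image
from scipy.optimize import least_squares
d=np.load("pics/w3.npy",allow_pickle=True).item()
s=r.read_state();p,Q=tool(s)
pt=lambda x:p+Q.apply(x)
obs=np.array([[276.6,98.7],[276.8,142.4]])
f=lambda q:np.concatenate([proj(d,pt([q[0]+18,q[1],q[2]]))-obs[0],proj(d,pt([q[0]-18,q[1],q[2]]))-obs[1]])
o=least_squares(f,[75,0,128]);q=o.x;print("seat stud-top mid in tool",q,o.fun.round(2),"world seat",pt(q+[0,0,12]))
# held: predicted stud & edge pixels for nominal hold
print("held stud pred",proj(d,pt([18,0,-33])),"edge",proj(d,pt([36,-18,-21])),proj(d,pt([36,18,-21])))
g=lambda q:np.concatenate([proj(d,pt([q[0]+18,q[1],q[2]-12]))-[277.4,249.7],(proj(d,pt([q[0]+36,q[1]-18,q[2]]))-[237,200.6]),(proj(d,pt([q[0]+36,q[1]+18,q[2]]))-[317.2,200.6])])
o=least_squares(g,[0,0,-21]);print("held top centre in tool",o.x,o.fun.round(2))
# 2-view triangulation
d2=np.load("pics/w2.npy",allow_pickle=True).item()
print([tri([ray(d,*a),ray(d2,*b)]) for a,b in((obs[0],(200+208/3.4,30+222/3.4)),(obs[1],(200+223/3.4,30+349/3.4)))])
E
```

```text
seat stud-top mid in tool [ 73.51790214  -0.43533241 128.89994553] [ 0.1   0.   -0.11 -0.  ] world seat [462.20393519 115.49731336  43.5974878 ]
held stud pred [276.92730001 249.53637099] edge [235.98128839 201.1655845 ] [317.9811933  201.22220376]
held top centre in tool [ -0.22616056   0.10321266 -19.62410499] [-0.22 -0.82 -0.39  0.4   0.63  0.46]
[(array([462.65631415, 127.12968624,  61.36463777]), [np.float64(0.20251162935988865), np.float64(0.20251162935993972)]), (array([461.81290058,  95.45936371,  43.6469721 ]), [np.float64(0.1555299013014316), np.float64(0.15552990130138122)])]
```

Call:
{"op": "shift_gripper", "data": {"ticks": [20, 40, -0.5, 40, 0, 0, 0, 20, 73.7, -0.5, 80, 0, 0, 0, 20, 73.7, -0.5, 108, 0, 0, 0, 20, 73.7, -0.5, 108, 0, 0, 0, 20, 73.7, -0.5, 108, 0, 0, 0, 20, 73.7, -0.5, 108, 0, 0, 0, 20, 73.7, -0.5, 108, 0, 0, 0]}}

```text
t: 6.88
tool_pos: [462.3, 100.2, 73.5]
eef_rot: [179.9, -25.0, 88.1]
ft_force: [0.1, -0.2, -1.5]
gripper_width: 35.5
gripper_force: 30.0
```

```bash
python3 - <<'E'
from h import *
from station import r, get_image
S=seatR(88.2);s=r.read_state();p,Q=tool(s)
for seat in([462.2,115.5,43.6],[462.4,116.4,41.6]):print("TCP in seat",(seatR(88.3).inv().apply(p-seat)).round(2),np.degrees((Q.inv()*S*TR).as_rotvec()).round(2),s["ft_force"])
E
```

```text
TCP in seat [-1.22 -0.55 33.58] [ 0.18  0.01 -0.13] [ 0.09716287 -0.20043553 -1.47655056]
TCP in seat [-1.19 -0.38 35.78] [ 0.18  0.01 -0.13] [ 0.09716287 -0.20043553 -1.47655056]
```

```bash
python3 - <<'E'
from h import *
from station import r, get_image
for i in range(5):
    d=get_image("wrist");p,Q=tool(r.read_state());C=d["pose"]
    print(seatR(88.3).inv().apply(p-[462.3,116,42.6]).round(2), Q.inv().apply(C[:3,3]-p).round(2))
E
```

```text
[-1.22 -0.32 34.56] [  66.43    0.27 -162.06]
[-1.16 -0.17 34.4 ] [  66.42    0.25 -162.07]
[-1.09 -0.07 34.25] [  66.41    0.22 -162.05]
[-1.01  0.05 34.12] [  66.4     0.23 -162.03]
[-0.98  0.13 34.01] [  66.41    0.21 -162.01]
```

Call:
{"op": "shift_gripper", "data": {"ticks": [20, 0.8, 0, 5, 0, 0, 0, 20, 0.8, 0, 10, 0, 0, 0, 20, 0.8, 0, 12, 0, 0, 0, 20, 0.8, 0, 14, 0, 0, 0, 20, 0.8, 0, 14, 0, 0, 0, 20, 0.8, 0, 14, 0, 0, 0]}}

```text
t: 7.88
tool_pos: [461.9, 107.6, 60.5]
eef_rot: [180.0, -25.0, 88.1]
ft_force: [0.5, 0.0, -0.7]
gripper_width: 35.6
gripper_force: 30.0
```

```bash
cat > st.py <<'E'
from h import *
from station import r, get_image
p,Q=tool(r.read_state());s=r.read_state();S=seatR(88.3)
print(S.inv().apply(p-[462.3,116,42.6]).round(2),"F",S.inv().apply(s["ft_force"]).round(1),"M",S.inv().apply(s["ft_torque"]).round(2),np.degrees((Q.inv()*S*TR).as_rotvec()).round(2))
E
python3 st.py
```

```text
[-0.03  0.2  19.78] F [-0.3 -0.5 -0.6] M [0.02 0.36 0.01] [ 0.1  -0.02 -0.2 ]
```

Call:
{"op": "shift_gripper", "data": {"ticks": [20, 0, 0, 1.5, 0, 0, 0, 20, 0, 0, 3, 0, 0, 0, 20, 0, 0, 4, 0, 0, 0, 20, 0, 0, 4, 0, 0, 0, 20, 0, 0, 4, 0, 0, 0]}}

```text
t: 8.5
tool_pos: [462.8, 108.9, 57.0]
eef_rot: [179.9, -25.0, 88.1]
ft_force: [1.1, -2.6, 1.6]
gripper_width: 35.7
gripper_force: 30.0
```

```bash
python3 st.py
```

```text
[-0.34 -0.67 16.09] F [-1.6 -1.1  2.6] M [-0.16  0.44  0.07] [ 0.21  0.02 -0.18]
```

Call:
{"op": "shift_gripper", "data": {"ticks": [20, 0, 0, 2, 0, 0, 0, 20, 0, 0, 4, 0, 0, 0, 20, 0, 0, 5, 0, 0, 0, 20, 0, 0, 5, 0, 0, 0]}}

```text
t: 9.0
tool_pos: [461.3, 111.7, 52.3]
eef_rot: [-179.9, -25.0, 88.1]
ft_force: [0.3, -0.9, 1.1]
gripper_width: 35.9
gripper_force: 30.0
```

```bash
python3 st.py
```

```text
[ 0.13  0.83 10.61] F [-0.4 -0.3  1.3] M [ 0.16  0.42 -0.02] [ 0.03 -0.04 -0.2 ]
```

Call:
{"op": "shift_gripper", "data": {"ticks": [20, 0, 0, 1.5, 0, 0, 0, 20, 0, 0, 3, 0, 0, 0, 20, 0, 0, 3, 0, 0, 0]}}

```text
t: 9.38
tool_pos: [461.4, 111.7, 52.1]
eef_rot: [179.9, -25.1, 88.2]
ft_force: [-5.9, -15.7, 30.7]
gripper_width: 35.8
gripper_force: 30.0
```

```bash
python3 st.py
```

```text
[ 0.14  0.77 10.44] F [-1.4  5.5 34.6] M [ 1.33  0.57 -0.1 ] [ 0.14 -0.05 -0.12]
```

Call:
{"op": "shift_gripper", "data": {"ticks": [20, 0, 0, 1, 0, 0, 0, 20, 0, 0, 2, 0, 0, 0, 20, 0, 0, 2, 0, 0, 0]}}

```text
t: 9.75
tool_pos: [461.4, 112.3, 51.1]
eef_rot: [179.8, -25.1, 88.2]
ft_force: [-9.2, -19.7, 37.4]
gripper_width: 36.1
gripper_force: 30.0
```

```bash
python3 st.py
```

```text
[0.21 0.75 9.3 ] F [-2.3  8.6 42.4] M [1.63 0.47 0.08] [ 0.18 -0.05 -0.05]
```

Call:
{"op": "shift_gripper", "data": {"ticks": [60, 0, 0, -6, 0, 0, 0, 60, 0, 0, -6, 0, 0, 0, 60, 0, 0, -6, 0, 0, 0, 60, 0, 0, -6, 0, 0, 0, 60, 0, 0, -30, 0, 0, 0, 60, 0, 0, -80, 0, 0, 0, 60, -40, 0, -125, 0, 0, 0, 60, -75, 0, -135, 0, 0, 0, 60, -75, 0, -135, 0, 0, 0, 60, -75, 0, -135, 0, 0, 0, 60, -75, 0, -135, 0, 0, 0, 60, -75, 0, -135, 0, 0, 0]}}

```text
t: 11.25
tool_pos: [457.5, -10.3, 138.3]
eef_rot: [-180.0, -25.0, 88.2]
ft_force: [0.2, 0.2, 0.1]
gripper_width: 60.1
gripper_force: 0.0
```

```bash
python3 - <<'E'
from h import *
from station import r, get_image
d=get_image("wrist");np.save("pics/w4.npy",d,allow_pickle=True)
c=d["color"];cv2.imwrite("pics/w4.png",cv2.resize(c[50:200,210:450],(800,500),interpolation=2))
E
python3 st.py
```

```text
[-74.26   0.98 140.27] F [-0.1  0.3 -0.8] M [-0.02  0.27 -0.  ] [ 0.04 -0.04 -0.13]
```

View pics/w4.png

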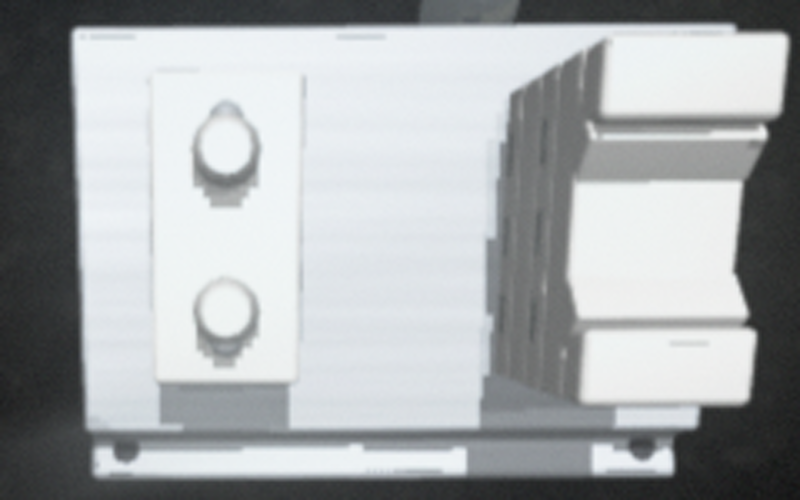

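The view shows the spacer sitting squared on the slope, with its studs at crop positions (225,147) and (226,308), and the post and plate undisturbed.

```bash
python3 - <<'E'
from h import *
from station import r, get_image
from scipy.optimize import least_squares
d=np.load("pics/w4.npy",allow_pickle=True).item()
s=r.read_state();p,Q=tool(s);pt=lambda x:p+Q.apply(x)
k=240/800.
obs=np.array([[210+225.5*k-.35,50+147.5*k-.35],[210+226*k-.35,50+308.5*k-.35]])
f=lambda q:np.concatenate([proj(d,pt([q[0]+18,q[1],q[2]]))-obs[0],proj(d,pt([q[0]-18,q[1],q[2]]))-obs[1]])
q=least_squares(f,[75,0,98]).x;print(q,"in seat frame",seatR(88.3).inv().apply(pt(q)-[462.3,116,42.6]))
print(rel(s,[420,-365,222],Ro.from_euler("xyz",[180,0,88.2],degrees=True)))
E
```

```text
[ 7.46772869e+01 -1.90759272e-02  1.02252620e+02] in seat frame [ 0.48544065  0.76201923 38.06629594]
(array([-286.72,  -26.21, -226.25]), array([-1.000e-02, -2.504e+01, -4.000e-02]))
```

Call:
{"op": "shift_gripper", "data": {"ticks": [87, 0, -4, -60, 0, 0, 0, 87, -30, -6, -110, 0, -5, 0, 87, -80, -10, -140, 0, -12, 0, 87, -130, -15, -165, 0, -20, 0, 87, -190, -20, -190, 0, -25, 0, 87, -240, -24, -210, 0, -25, 0, 87, -287, -26, -226, 0, -25, 0, 87, -287, -26, -226, 0, -25, 0, 87, -287, -26, -226, 0, -25, 0, 87, -287, -26, -226, 0, -25, 0, 87, -287, -26, -226, 0, -25, 0]}}

```text
t: 12.68
tool_pos: [420.2, -364.7, 222.1]
eef_rot: [180.0, -0.0, 88.2]
ft_force: [0.3, 0.1, -0.1]
gripper_width: 87.2
gripper_force: 0.0
```

```bash
python3 - <<'E'
from h import *
from station import r, get_image
d=get_image("wrist");np.save("pics/w5.npy",d,allow_pickle=True)
s=r.read_state();print(proj(d,[418,-317,30]))
for th in(120,150,180):
    b,W=rectat(d,*proj(d,[418,-317,30]),th,44,8000); print(th,b.round(1).tolist(),rinfo(W))
c=d["color"];cv2.imwrite("pics/w5.png",c[:260])
E
```

```text
[273.68186047 147.59277807]
120 [[257.70001220703125, 98.0999984741211], [296.79998779296875, 96.30000305175781], [300.29998779296875, 171.0], [261.20001220703125, 172.8000030517578]] (array([ 424. , -304.5,   44. ]), np.float64(90.19), array([38.5, 73.5, 40.6, 73.6]))
150 [[258.6000061035156, 98.4000015258789], [295.0, 97.5], [296.79998779296875, 170.8000030517578], [260.3999938964844, 171.60000610351562]] (array([ 422.6, -304.4,   44. ]), np.float64(88.88), array([35.8, 72.1, 37.7, 72.2]))
180 [[258.70001220703125, 98.30000305175781], [295.0, 97.5999984741211], [296.3999938964844, 170.6999969482422], [260.1000061035156, 171.39999389648438]] (array([ 422.5, -304.4,   44. ]), np.float64(88.61), array([35.7, 71.9, 37.6, 72. ]))
```

View pics/w5.png

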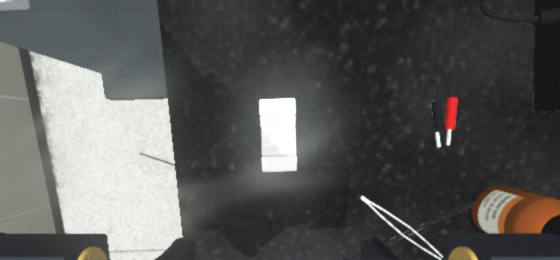

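The view shows the saddle at (278,134) with both ridges, the long axis at about 88.6° and clear space around it.

Call:
{"op": "shift_gripper", "data": {"ticks": [87, 30, 0.4, 50, 0, 0, -0.4, 87, 60.3, 0.4, 100, 0, 0, -0.4, 87, 60.3, 0.4, 150, 0, 0, -0.4, 87, 60.3, 0.4, 190, 0, 0, -0.4, 87, 60.3, 0.4, 214, 0, 0, -0.4, 87, 60.3, 0.4, 215, 0, 0, -0.4, 87, 60.3, 0.4, 215, 0, 0, -0.4, 87, 60.3, 0.4, 215, 0, 0, -0.4, 87, 60.3, 0.4, 215, 0, 0, -0.4]}}

```text
t: 13.85
tool_pos: [422.9, -306.2, 8.0]
eef_rot: [179.9, 0.1, 88.5]
ft_force: [-0.6, 0.8, 0.6]
gripper_width: 87.0
gripper_force: 0.0
```

Call:
{"op": "shift_gripper", "data": {"ticks": [20, 0, 0, 0, 0, 0, 0, 20, 0, 0, 0, 0, 0, 0, 20, 0, 0, 0, 0, 0, 0, 20, 0, 0, 0, 0, 0, 0, 20, 0, 0, 0, 0, 0, 0, 20, 0, 0, 0, 0, 0, 0, 20, 0, 0, -30, 0, 0, 0, 20, 0, 0, -90, 0, 0, 0, 20, 0, 0, -150, 0, 0, 0, 20, 0, 0, -190, 0, 0, 0, 20, 0, 0, -190, 0, 0, 0, 20, 0, 0, -190, 0, 0, 0]}}

```text
t: 15.35
tool_pos: [421.6, -305.0, 196.1]
eef_rot: [-179.9, -0.1, 88.5]
ft_force: [-0.7, 0.2, -1.0]
gripper_width: 35.9
gripper_force: 29.8
```

```bash
python3 - <<'E'
from h import *
from station import r, get_image
S=seatR(88.3);s=r.read_state()
print(rel(s,np.array([462.3,116,42.6])+S.apply([-75,.5,160]),S*TR))
E
```

```text
(array([286.25,  28.62,  40.61]), array([-0.11, 24.9 ,  0.16]))
```

Call:
{"op": "shift_gripper", "data": {"ticks": [20, 55, 5, 0, 0, 0, 0, 20, 110, 10, 0, 0, 0, 0, 20, 170, 17, 0, 0, 6, 0, 20, 230, 23, 10, 0, 14, 0.1, 20, 286.2, 28.6, 30, -0.1, 22, 0.2, 20, 286.2, 28.6, 40.6, -0.1, 25, 0.2, 20, 286.2, 28.6, 40.6, -0.1, 25, 0.2, 20, 286.2, 28.6, 40.6, -0.1, 25, 0.2, 20, 286.2, 28.6, 40.6, -0.1, 25, 0.2, 20, 286.2, 28.6, 40.6, -0.1, 25, 0.2]}}

```text
t: 16.6
tool_pos: [458.7, -20.6, 156.8]
eef_rot: [179.9, -25.0, 88.3]
ft_force: [0.5, 0.5, -0.9]
gripper_width: 36.0
gripper_force: 29.8
```

```bash
python3 - <<'E'
from h import *
from station import r, get_image
d=get_image("wrist");np.save("pics/w6.npy",d,allow_pickle=True)
g=d["color"][:,:,1]
a=cv2.resize(g[70:170,235:325],(500,556),interpolation=2);b=cv2.resize(g[160:260,225:330],(290,276),interpolation=2)
h=np.zeros((556,792),np.uint8);h[:,:500]=cv2.equalizeHist(a);h[:276,502:]=cv2.equalizeHist(b);cv2.imwrite("pics/w6.png",h)
print(g[170:215,277].tolist());print(g[215,225:330].tolist())
E
python3 st.py
```

```text
[161, 164, 166, 159, 139, 127, 129, 144, 163, 177, 218, 239, 239, 238, 238, 233, 218, 181, 169, 173, 175, 176, 189, 190, 173, 168, 171, 170, 173, 199, 206, 179, 164, 168, 169, 174, 169, 203, 236, 240, 241, 241, 241, 242, 242]
[55, 56, 58, 55, 62, 97, 158, 201, 215, 223, 227, 229, 229, 229, 229, 230, 229, 229, 229, 228, 229, 229, 230, 230, 229, 230, 230, 229, 230, 229, 229, 230, 229, 230, 230, 231, 230, 229, 235, 240, 241, 242, 241, 241, 241, 241, 241, 242, 242, 241, 242, 242, 241, 242, 242, 241, 241, 241, 242, 241, 242, 241, 242, 241, 241, 241, 241, 242, 242, 242, 241, 241, 241, 241, 242, 241, 242, 241, 242, 241, 242, 241, 241, 242, 241, 242, 242, 241, 241, 241, 240, 239, 233, 222, 201, 157, 82, 61, 60, 59, 56, 58, 57, 55, 52]
[-75.51  -0.42 161.22] F [ 0.  -0.  -0.8] M [-0.03  0.32 -0.06] [0.12 0.02 0.02]
```

View pics/w6.png

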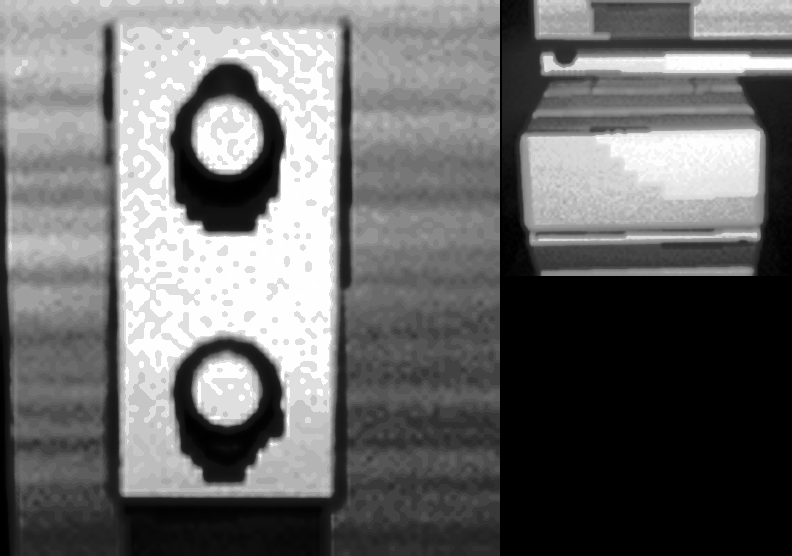

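The view shows the spacer studs' discs at (275.4,94.1) and (275.4,139.6), and the held saddle's ridge front edge at row 206.7, columns 230.8-320.4, with its inner edge at about row 242.6.

```bash
python3 - <<'E'
from h import *
from station import r, get_image
from scipy.optimize import least_squares
d=np.load("pics/w6.npy",allow_pickle=True).item()
p,Q=tool(r.read_state());pt=lambda x:p+Q.apply(x)
o=np.array([[275.4,94.07],[275.4,139.6]])
f=lambda q:np.concatenate([proj(d,pt([q[0]+18,q[1],q[2]]))-o[0],proj(d,pt([q[0]-18,q[1],q[2]]))-o[1]])
q=least_squares(f,[75,0,98]).x;print("stud tops in tool",q,"in seat",seatR(88.3).inv().apply(pt(q)-[462.3,116,42.6]))
for z in(-37,-36):
  for y,x in((-18,36),(18,36),(0,36),(0,20)):print(z,x,proj(d,pt([x,y,z])).round(1))
E
```

```text
stud tops in tool [ 75.97460189  -1.42795908 118.67514821] in seat [ 0.41742325  0.77507717 42.50758214]
-37 36 [230.9 209.3]
-37 36 [322.8 209.3]
-37 36 [276.9 209.3]
-37 20 [276.9 247.8]
-36 36 [231.2 208.7]
-36 36 [322.5 208.7]
-36 36 [276.9 208.7]
-36 20 [276.9 247. ]
```

Call:
{"op": "shift_gripper", "data": {"ticks": [20, 40, -0.9, 50, 0, 0, 0, 20, 74.8, -0.9, 90, 0, 0, 0, 20, 74.8, -0.9, 105, 0, 0, 0, 20, 74.8, -0.9, 105, 0, 0, 0, 20, 74.8, -0.9, 105, 0, 0, 0, 20, 74.8, -0.9, 105, 0, 0, 0, 20, 74.8, -0.9, 105, 0, 0, 0, 20, 74.8, -0.9, 105, 0, 0, 0, 20, 74.8, -0.9, 105, 0, 0, 0, 20, 74.8, -0.9, 105, 0, 0, 0]}}

```text
t: 17.9
tool_pos: [461.1, 91.7, 92.9]
eef_rot: [179.9, -25.0, 88.3]
ft_force: [-0.4, -0.7, -1.0]
gripper_width: 35.8
gripper_force: 29.8
```

```bash
python3 st.py
```

```text
[-0.76  0.5  55.82] F [-1.   0.4 -0.6] M [0.01 0.34 0.05] [ 0.07 -0.02 -0.01]
```

Right on target; descending onto the studs.

Call:
{"op": "shift_gripper", "data": {"ticks": [20, 0, 0, 3, 0, 0, 0, 20, 0, 0, 6, 0, 0, 0, 20, 0, 0, 8, 0, 0, 0, 20, 0, 0, 8, 0, 0, 0, 20, 0, 0, 8, 0, 0, 0]}}

```text
t: 18.52
tool_pos: [461.2, 95.1, 85.6]
eef_rot: [179.9, -25.0, 88.3]
ft_force: [-0.1, 0.1, -1.6]
gripper_width: 35.8
gripper_force: 29.8
```

```bash
python3 st.py
```

```text
[-0.78  0.45 47.77] F [-0.6  0.1 -1.5] M [0.02 0.28 0.  ] [ 0.07 -0.02 -0.01]
```

Call:
{"op": "shift_gripper", "data": {"ticks": [20, 0, 0, 1.5, 0, 0, 0, 20, 0, 0, 3, 0, 0, 0, 20, 0, 0, 4, 0, 0, 0, 20, 0, 0, 4, 0, 0, 0]}}

```text
t: 19.02
tool_pos: [461.4, 96.6, 82.2]
eef_rot: [179.9, -25.0, 88.3]
ft_force: [0.3, -1.4, 1.4]
gripper_width: 35.7
gripper_force: 29.8
```

```bash
python3 st.py
```

```text
[-0.89  0.3  44.11] F [-0.6 -0.4  1.9] M [0.05 0.48 0.01] [ 0.11  0.01 -0.  ]
```

Call:
{"op": "shift_gripper", "data": {"ticks": [20, 0, 0, 2, 0, 0, 0, 20, 0, 0, 4, 0, 0, 0, 20, 0, 0, 5, 0, 0, 0, 20, 0, 0, 5, 0, 0, 0]}}

```text
t: 19.52
tool_pos: [461.2, 99.0, 77.6]
eef_rot: [179.9, -25.0, 88.3]
ft_force: [-1.1, -3.8, 4.0]
gripper_width: 35.7
gripper_force: 29.8
```

```bash
python3 st.py
```

```text
[-0.63  0.59 38.93] F [-1.8  1.   5.2] M [ 0.22  0.36 -0.06] [ 0.05 -0.04  0.01]
```

Call:
{"op": "shift_gripper", "data": {"ticks": [20, 0, 0, 1.5, 0, 0, 0, 20, 0, 0, 3, 0, 0, 0, 20, 0, 0, 3, 0, 0, 0]}}

```text
t: 19.9
tool_pos: [461.3, 99.1, 77.2]
eef_rot: [179.8, -25.0, 88.6]
ft_force: [-7.8, -15.4, 29.3]
gripper_width: 35.6
gripper_force: 30.0
```

```bash
python3 st.py
```

```text
[-0.69  0.54 38.48] F [-1.8  7.4 33.2] M [1.36 0.36 0.31] [ 0.12 -0.01  0.23]
```

Call:
{"op": "shift_gripper", "data": {"ticks": [60, 0, 0, -3, 0, 0, 0, 60, 0, 0, -3, 0, 0, 0, 60, 0, 0, -3, 0, 0, 0, 60, 0, 0, -3, 0, 0, 0, 60, 0, 0, -30, 0, 0, 0, 60, 0, 0, -80, 0, 0, 0, 60, -40, 0, -115, 0, 0, 0, 60, -75, 0, -125, 0, 0, 0, 60, -75, 0, -125, 0, 0, 0, 60, -75, 0, -125, 0, 0, 0, 60, -75, 0, -125, 0, 0, 0, 60, -75, 0, -125, 0, 0, 0]}}

```text
t: 21.4
tool_pos: [457.3, -19.5, 156.2]
eef_rot: [180.0, -25.0, 88.4]
ft_force: [-0.1, -0.5, 0.1]
gripper_width: 60.1
gripper_force: 0.0
```

```bash
python3 - <<'E'
from h import *
from station import r, get_image
d=get_image("wrist");np.save("pics/w7.npy",d,allow_pickle=True)
c=d["color"];a=cv2.resize(c[30:230,200:450],(500,400),interpolation=2)
d=get_image("side");c=d["color"];np.save("pics/s7.npy",d,allow_pickle=True)
b=cv2.resize(c[200:300,230:320],(290,322),interpolation=2)
h=np.zeros((400,792,3),np.uint8);h[:,:500]=a;h[:322,502:]=b;cv2.imwrite("pics/w7.png",h)
E
python3 st.py
```

```text
[-75.14   0.82 160.46] F [-0.9  0.   0. ] M [0.02 0.23 0.01] [ 0.03 -0.03  0.05]
```

View pics/w7.png

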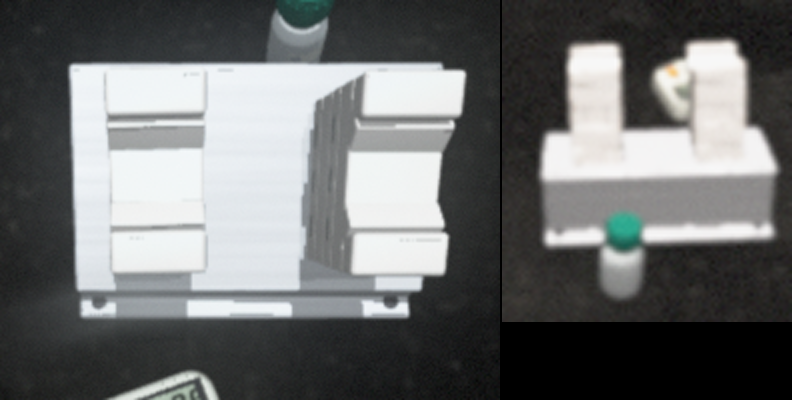

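The view shows the two posts matching. The ridge tops are at the same row (71) and the same width (101 px), so they are equally high, and the vial and timer stand where they were.

```bash
python3 -c "
from station import r, get_image
print(r.finish_job())"
```

```text
the job is handed in; nothing more can be done
None
```

I pressed the spacer and then the saddle onto the bare studs and handed the job in at about 21 s. In the last images the new post matched the finished one in height and alignment, and the vial and timer looked unmoved. I did not re-check the dish at the end, and the hand-in returned no verdict.

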